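# Stack and lift the component trays

## Robot

A 6-joint arm with a two-finger parallel gripper is mounted at the origin on a cart in front of the work surface, level with it; the furniture and walls round the work are solid. World frame = base frame: x ahead of the robot, y to its left, z up, the work surface at z = 0. Lengths are in mm, angles in rad, forces in N, time in s.
With the tool pointing down it reaches from about 350 to 875 mm from the base axis. Payload 4.2 kg.
Tool frame: the origin (TCP) lies between the finger pads; the fingertips stand 25 mm ahead of it and the grasp point (between the pads) lies 6 mm ahead of it; z points along the fingers, y is the line along which they close (so a half turn about z gives the same grasp; the last joint's range is limited). The gripper opens to 85 mm and grips with 20 to 120 N. Pads are 22 mm wide; open, the fingers measure 114 mm over their backs; the gripper's body (76 mm by 85 mm) begins 54 mm behind the grasp point. The pads swing forward as they close: fully open they stand 13 mm farther back than shut.
Start: joints at [1.388, 0.385, 0.008, 0, -1.194, -0.259], TCP at [267.196, 564.983, 256.312] pointing down, gripper open.
Joint ranges: [-3.14, 3.14], [-1.21, 2.06], [-1.07, 1.41], [-3.16, 2.05], [-2.99, -0.16], [-3.1, 3.1]. Speed limits (rad/s): [2.79, 2.79, 3.14, 3.14, 3.14, 3.14].

## Interface

Orientations are given as a unit quaternion [x, y, z, w].
In Python, from bench import arm gives the robot as it stands.
- The arm moves only by the shell command python3 -m pendant 'ROWS'. ROWS is JSON, a list of rows, each a list of 7 numbers: the shift along the tool's x, y, z in m, then the turn, a rotation vector about the tool's x, y, z in degrees, then the finger opening in m, from 0 to 0.0854. In form: [[x, y, z, wx, wy, wz, fingers], ...]. A call has 1 to 12 rows; each row shifts and turns the commanded pose from where the row before left it, along the tool's axes as they then stand; what a row does not reach is not made up. A row lasts 1/10 s, in which the tool goes at most 50 mm and 8.59 degrees, less where a joint would pass 70% of its speed; a pose out of reach is approached as far as the arm can. A call is refused whole if a number of a shift passes 0.05 or a number of a turn 8.59, either way. A call with a gripper value outside its range is refused whole. The fingers move at their own pace and stop on an object; the grip force is fixed at half the most. Time passes only in rows, so rows that do not move let the fingers close. It gives the time, the measured TCP pose, the force, the opening and the grip force at its end, in the units of the state.
- arm.read_state(): the state, without advancing time (a new reading comes with each control period).
- arm.get_image(name): name is "side" or "top" or "wrist"; returns a dict with "image" (420x560x3 uint8, red, green, blue), "fx", "fy", "cx", "cy" (pixels), "xyz" and "rotation" of the camera in the world. Camera axes: x right, y down, z forward; pixel columns grow to the right and rows downward; lengths in mm; the calibration is good to about 2 mm. A picture is of the moment at which its call begins. There is no depth.
- arm.job_done(): hands the job in; it is judged then, once.
The state is a dict: "clock": time; "joints": joint angles; "joint_vel": joint speeds; "joint_efforts": joint torques, N m; "position": TCP position; "ee_rot": TCP orientation; "contact_force": force on the tool from outside, world axes, zero at the start; "wrist_torque": the same for the moment, N m; "gripper_width": finger opening in mm; "grasp_force": force on a finger pad.
Only numpy, scipy, OpenCV 4.12 (cv2) and the standard library are available. Lean on these libraries where they do the work, as an engineer would, in place of code of your own. Each camera call takes 0.05 s, during which the arm holds its last target. There are 200 camera calls.

## Task

Make up the pile of component trays for carrying: set the tray of orange relays squarely on the tray of silver radio modules, then put the grey cover on top, cut corners all at the same corner so that each one nests fully down inside the rim below. Then take the whole pile by its bottom tray, lift it at least 10 cm clear of the bench and finish holding it there, level and still: do not put it down or let go. Keep the trays level all the way so that no parts spill, and leave the tools and jars lying around where they are.

Things in the scene. Friction and masses are not known exactly. Their poses are not given: they have to be found in the camera images.
- module_tray: black base tray, 7 fixed silver-capped green modules; BOTTOM of the pile. 56 mm (x) x 100 mm (y), 25 mm high, 0.11 kg; origin: centre of its underside, z up. A grip rail on each long side, 72 mm long, 3 to 21 mm up, stands out 3.5 mm: 63 mm across. Corner at -x +y is cut 12 mm at 45 degrees. Foot, ears and rim as on relay_tray; nested in it, relay_tray is 22 mm higher.
- relay_tray: black tray, 17 fixed orange relays. 56 mm (x) x 100 mm (y), 20 mm high, 0.11 kg, no rails, same cut corner, axes, origin. Foot 46 x 90 mm, 3 mm deep, edges bevelled 2 mm; 56 mm body from 3 mm up; ears 22 mm wide, 8 to 12 mm up, stick out 4 mm at the ends. Top rim 3.5 mm thick, opening 49 x 93 mm: the next foot enters, 1.5 mm play a side, its body lands on the rim; nested cover: 17 mm higher.
- cover_tray: plain grey cover with three low ribs; goes on the relay tray. 56 mm (x) x 100 mm (y), same foot, ears (5.5 to 9.5 mm up) and cut corner at -x +y as the trays; body 3 to 11 mm above its underside, ribs to 12.3 mm, no rim, 0.07 kg; origin: centre of its underside, z up. Gripped across the 56 mm sides.
- module_tray_corner (a point): middle of the module tray's cut-corner face, at [-22, 44, 10] mm in the tray's frame
- relay_tray_corner (a point): middle of the relay tray's cut-corner face, at [-22, 44, 10] mm in the tray's frame. The foot has the same corner cut off and the rim closes across it, so a tray turned half round does not nest
- cover_tray_corner (a point): middle of the cover's cut-corner face, at [-22, 44, 10] mm in the cover's frame
- flux_jar: bystander: jar with a white lid and brown base, 50 mm across, 26 mm high; origin at the centre of its underside
- insulating_tape: bystander: roll of black tape lying flat, 56 mm across, 19 mm high; origin at the centre of its underside
- side_cutters: bystander: side cutters with red handles, 129 mm long (along y), 12 mm high; origin at the centre of the underside
- tweezers: bystander: steel tweezers, 120 mm long (along y), 8 mm high; origin at the centre of the underside
- board_vice: bystander, bolted down: green vice behind the trays, 82 mm (x) x 242 mm (y), 70 mm high; origin at the centre of its underside. Carry the trays over it or in front of it
- screwdriver: bystander: screwdriver with a green handle, 172 mm long (along y), 23 mm high; origin at the centre of the underside

How it is judged:
By the outcome, as a careful person would: the job done as asked, in the order asked, and still so for the second after the job is handed in, while the arm keeps its last pose, push and grip.
It also fails if it takes over 70 s, if anything falls off the work surface, if the arm or the gripper's body presses on something with over 40 N, if the wrist force passes 120 N, or if a joint passes its speed limit or range.

## Working session

There is one attempt and no reset: what is moved stays moved. The work goes in short steps, Python scripts to look and compute and a shell command to move; the robot and the scene stay as the last step left them, time stands still between calls to the robot, and variables do not carry over. Pictures are saved under pics/ and viewed, at most 11 in all, crops included, and the job is handed in when it is done.

```bash
mkdir -p pics; ls; python3 - <<'E'
from bench import arm
import cv2
s=arm.read_state();print({k:s[k] for k in("clock","position","ee_rot","gripper_width","contact_force")})
for n in("top","side","wrist"):
    c=arm.get_image(n);cv2.imwrite(f"pics/{n}0.png",c["image"][:,:,::-1]);print(n,c["fx"],c["cx"],c["cy"],c["xyz"],c["rotation"])
E
```

```text
pics
{'clock': 0.0, 'position': array([266.99526176, 564.49845609, 255.18811036]), 'ee_rot': array([ 9.75674637e-01, -2.19220749e-01, -1.97568750e-04,  1.10789983e-03]), 'gripper_width': 85.49833300784935, 'contact_force': array([0.16117083, 0.44179835, 0.9862216 ])}
top 379.78060313303894 286.2066729065032 207.2934147154988 [465.27465782  -5.67732205 967.41804591] [ 0.71495074 -0.69783836  0.02880125 -0.03221108]
side 466.70397005037 277.2458307071666 211.40963717559896 [  13.60190286 -822.31973611  619.5982181 ] [ 0.8365766  -0.24983287  0.13270535 -0.46916141]
wrist 376.2532746884919 285.53089724796723 216.8250261602369 [335.45298877 532.7697055  371.95269576] [-0.528765    0.83571116  0.12477253 -0.08016385]
```

View pics/top0.png

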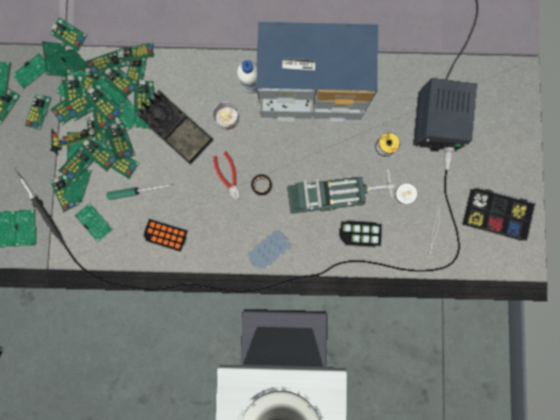

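View pics/side0.png

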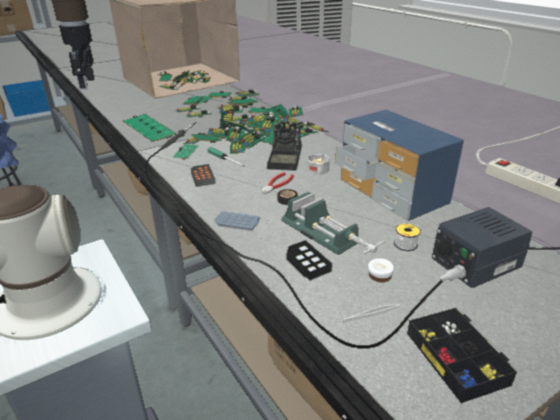

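The top view shows the relay tray near px (165,235), the cover near (269,249) and the module tray near (361,233), just below the vice at (327,193). The side view agrees. Next I'll get coarse positions.

```bash
cat > h.py <<'E'
import numpy as np, cv2
from scipy.spatial.transform import Rotation as R
from bench import arm
def shot(n,save=None):
    c=arm.get_image(n)
    if save: cv2.imwrite(f"pics/{save}.png",c["image"][:,:,::-1])
    return c
def ray(c,u,v):
    d=np.array([(u-c["cx"])/c["fx"],(v-c["cy"])/c["fy"],1.0]);return R.from_quat(c["rotation"]).apply(d)
def plane(c,u,v,z):
    d=ray(c,u,v);p=np.array(c["xyz"]);return p+d*(z-p[2])/d[2]
def tri(obs):  # obs: [(cam,u,v),...] -> least squares point, residual mm
    A=np.zeros((3,3));b=np.zeros(3);L=[]
    for c,u,v in obs:
        d=ray(c,u,v);d/=np.linalg.norm(d);P=np.eye(3)-np.outer(d,d);p=np.array(c["xyz"]);A+=P;b+=P@p;L.append((P,p))
    x=np.linalg.solve(A,b);return x,[np.linalg.norm(P@(x-p)) for P,p in L]
def proj(c,X):
    q=R.from_quat(c["rotation"]).inv().apply(np.array(X)-c["xyz"]);return c["cx"]+c["fx"]*q[0]/q[2],c["cy"]+c["fy"]*q[1]/q[2]
def tool_delta(p,yaw=None):
    """shift in tool axes (m) to world TCP p with tool down; yaw = world angle (deg) of tool y axis, mod 180"""
    s=arm.read_state();r=R.from_quat(s["ee_rot"]);m=r.as_matrix()
    now=np.degrees(np.arctan2(m[1,1],m[0,1]));t=now if yaw is None else now+((yaw-now+90)%180-90)
    a=np.radians(t);y=np.array([np.cos(a),np.sin(a),0]);z=np.array([0,0,-1.]);tgt=np.c_[np.cross(y,z),y,z]
    print("pos",s["position"].round(1),"yaw",now.round(2),"j",s["joints"].round(2),"t",s["clock"],"F",s["contact_force"].round(1))
    print("shift m now-axes",(r.inv().apply(np.array(p)-s["position"])/1000).round(4),"target-axes",(tgt.T@(np.array(p)-s["position"])/1000).round(4),"turn deg",np.degrees((r.inv()*R.from_matrix(tgt)).as_rotvec()).round(2))
E
python3 - <<'E'
from h import *
c=shot("top");im=c["image"];hsv=cv2.cvtColor(im,cv2.COLOR_RGB2HSV)
def rep(name,m,z,roi):
    k=np.zeros(m.shape,np.uint8);x0,y0,x1,y1=roi;k[y0:y1,x0:x1]=m[y0:y1,x0:x1]
    k=cv2.morphologyEx(k,cv2.MORPH_CLOSE,np.ones((5,5)))
    cn=max(cv2.findContours(k,0,1)[0],key=cv2.contourArea);b=cv2.boxPoints(cv2.minAreaRect(cn))
    q=np.array([plane(c,u,v,z)[:2] for u,v in b]);e=q[1]-q[0];f=q[2]-q[1]
    if np.linalg.norm(f)>np.linalg.norm(e):e,f=f,e
    print(name,q.mean(0).round(1),"long",np.linalg.norm(e).round(),np.linalg.norm(f).round(),"ang",np.degrees(np.arctan2(e[1],e[0])).round(1))
dark=((hsv[...,2]<60)*255).astype(np.uint8)
orange=((hsv[...,0]<20)&(hsv[...,1]>150)*1).astype(np.uint8)*255
blue=((hsv[...,0]>95)&(hsv[...,0]<125)&(hsv[...,1]>50)*1).astype(np.uint8)*255
rep("relay",dark|orange,20,(135,212,195,258));rep("cover",blue,11,(240,225,300,275));rep("module",dark,25,(330,215,392,255))
gr=((hsv[...,0]>60)&(hsv[...,0]<95)&(hsv[...,1]>50)*1).astype(np.uint8)*255
rep("vice",gr,30,(285,170,375,216))
z=np.hstack([cv2.resize(im[y-22:y+22,x-30:x+30][:,:,::-1],None,fx=4.4,fy=8,interpolation=cv2.INTER_CUBIC) if 0 else cv2.resize(im[y-30:y+30,x-30:x+30][:,:,::-1],(260,260),interpolation=cv2.INTER_CUBIC) for x,y in((165,235),(269,249),(361,225))])
cv2.imwrite("pics/z.png",z)
w=shot("wrist");s=arm.read_state();r=R.from_quat(s["ee_rot"]).inv();print("cam in tool",r.apply(w["xyz"]-s["position"]).round(1),r.apply(ray(w,280,210)).round(2))
tool_delta([400,300,230])
E
```

```text
relay [471.3 300.5] long 101.0 51.0 ang -105.4Traceback (most recent call last):
  File "<stdin>", line 13, in <module>
  File "<stdin>", line 6, in rep
ValueError: max() iterable argument is empty
```

```bash
python3 - <<'E'
from h import *
c=shot("top");im=c["image"];hsv=cv2.cvtColor(im,cv2.COLOR_RGB2HSV)
print(hsv[249,269],hsv[245,275],hsv[265,310], hsv[199,300])
def rep(name,m,z,roi):
    k=np.zeros(m.shape,np.uint8);x0,y0,x1,y1=roi;k[y0:y1,x0:x1]=m[y0:y1,x0:x1]*255
    k=cv2.morphologyEx(k,cv2.MORPH_CLOSE,np.ones((5,5)))
    cs=cv2.findContours(k,0,1)[0]
    if not cs: print(name,"none");return
    cn=max(cs,key=cv2.contourArea);b=cv2.boxPoints(cv2.minAreaRect(cn))
    q=np.array([plane(c,u,v,z)[:2] for u,v in b]);e=q[1]-q[0];f=q[2]-q[1]
    if np.linalg.norm(f)>np.linalg.norm(e):e,f=f,e
    print(name,q.mean(0).round(1),"long",np.linalg.norm(e).round(),np.linalg.norm(f).round(),"ang",np.degrees(np.arctan2(e[1],e[0])).round(1), q.min(0).round(),q.max(0).round())
H,S,V=hsv[...,0],hsv[...,1],hsv[...,2]
rep("cover",(H>100)&(H<125)&(S>40),11,(240,225,300,275));rep("module",V<70,25,(330,215,392,255))
rep("vice",(H>60)&(H<100)&(S>50),30,(285,170,375,216))
z=np.hstack([cv2.resize(im[y-30:y+30,x-30:x+30][:,:,::-1],(260,260),interpolation=cv2.INTER_CUBIC) for x,y in((165,235),(269,249),(361,225))])
cv2.imwrite("pics/z.png",z)
w=shot("wrist");s=arm.read_state();r=R.from_quat(s["ee_rot"]).inv();print("cam in tool",r.apply(w["xyz"]-s["position"]).round(1),r.apply(ray(w,280,210)).round(2))
tool_delta([400,300,230])
E
```

```text
[103  47 148] [103  46 149] [ 26  13 161] [ 82  56 104]
cover [440.3  41.9] long 101.0 50.0 ang -48.4 [388. -13.] [493.  96.]
module [ 486.8 -184.4] long 100.0 58.0 ang -92.0 [ 456. -236.] [ 518. -133.]
vice [572.2 -24.2] long 68.0 35.0 ang -172.5 [536. -46.] [608.  -3.]
cam in tool [  75.5   -0.3 -116.5] [-0.28 -0.01  0.96]
pos [267.2 564.8 255.9] yaw -115.32 j [ 1.39  0.39  0.01 -0.   -1.19 -0.26] t 0.3 F [-0.3  0.6  0.4]
shift m now-axes [0.2333 0.1826 0.0261] target-axes [0.2333 0.1826 0.0259] turn deg [ 0.04 -0.    0.  ]
```

View pics/z.png

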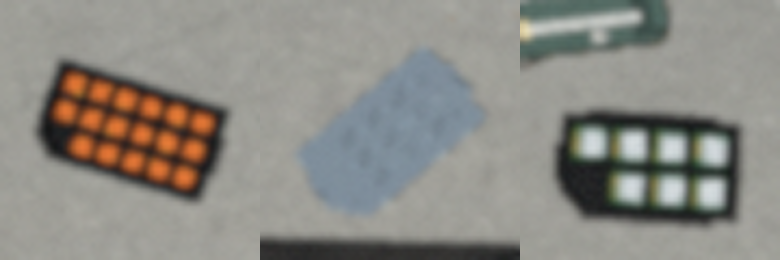

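The crops show the cut corner at the lower left on the relay tray (40,140) and module tray (575,200), and probably at the bottom left on the cover (335,205). All lie on the −x,+y side. Next: move over the relay tray.

```bash
python3 - <<'E'
from h import *
tool_delta([471,300,200],164.6)
E
```

```text
pos [267.2 564.8 255.9] yaw -115.32 j [ 1.39  0.39  0.01 -0.   -1.19 -0.26] t 0.3 F [-0.3  0.6  0.4]
shift m now-axes [0.2975 0.1522 0.0561] target-axes [ 0.2012 -0.2669  0.0559] turn deg [ 3.000e-02 -3.000e-02  8.008e+01]
```

```bash
python3 -m pendant '[[0.037,0.019,0.007,0,0,0,0.085],[0.037,0.019,0.007,0,0,0,0.085],[0.037,0.019,0.007,0,0,0,0.085],[0.037,0.019,0.007,0,0,0,0.085],[0.037,0.019,0.007,0,0,0,0.085],[0.037,0.019,0.007,0,0,0,0.085],[0.037,0.019,0.007,0,0,0,0.085],[0.037,0.019,0.007,0,0,0,0.085],[0,0,0,0,0,8.0,0.085],[0,0,0,0,0,8.0,0.085],[0,0,0,0,0,8.0,0.085],[0,0,0,0,0,8.0,0.085]]'
python3 -m pendant '[[0,0,0,0,0,8.0,0.085],[0,0,0,0,0,8.0,0.085],[0,0,0,0,0,8.0,0.085],[0,0,0,0,0,8.0,0.085],[0,0,0,0,0,8.0,0.085],[0,0,0,0,0,8.0,0.085],[0,0,0,0,0,0,0.085]]'
python3 - <<'E'
from h import *
import pickle
s=arm.read_state();c=shot("wrist","w1");pickle.dump(c,open("w1.pkl","wb"))
tool_delta([471,300,150],164.6)
E
```

```text
clock: 1.5
position: [469.9, 300.8, 200.3]
ee_rot: [0.876, -0.482, -0.0, 0.0]
contact_force: [-0.5, 0.5, -0.6]
gripper_width: 84.9
grasp_force: 0.0
clock: 2.2
position: [469.8, 301.0, 200.3]
ee_rot: [-0.607, 0.795, 0.0, -0.0]
contact_force: [0.1, -0.3, 0.3]
gripper_width: 84.9
grasp_force: 0.0
pos [469.8 301.  200.3] yaw 164.84 j [ 0.86  0.32 -0.24 -0.   -1.01 -1.12] t 2.25 F [-0.2 -0.5  0.1]
shift m now-axes [ 0.0007 -0.0014  0.0503] target-axes [ 0.0006 -0.0015  0.0503] turn deg [ 0.   -0.    0.24]
```

View pics/w1.png

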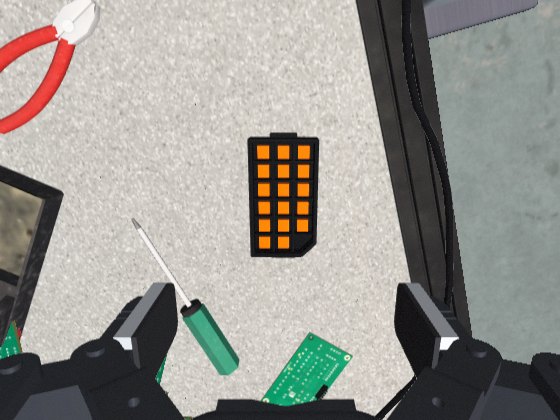

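The wrist view shows the relay tray upright at px (249–318, 138–257), with its cut corner at (310,248). That matches the −x,+y corner. Next I'll put the camera straight above it.

```bash
python3 -m pendant '[[-0.038,0,0.02,0,0,0,0.085],[-0.038,0,0.02,0,0,0,0.085],[0,0,0,0,0,0,0.085]]'
cat > m.py <<'E'
from h import *
import pickle
def blob(c,f,seed,rad=120):
    """largest blob of mask near seed px"""
    hsv=cv2.cvtColor(c["image"],cv2.COLOR_RGB2HSV);H,S,V=[hsv[...,i].astype(int) for i in range(3)]
    m=f(H,S,V).astype(np.uint8)*255;k=np.zeros_like(m);cv2.circle(k,(int(seed[0]),int(seed[1])),rad,255,-1);m&=k
    m=cv2.morphologyEx(cv2.morphologyEx(m,cv2.MORPH_CLOSE,np.ones((7,7))),cv2.MORPH_OPEN,np.ones((3,3)))
    return max(cv2.findContours(m,cv2.RETR_EXTERNAL,cv2.CHAIN_APPROX_NONE)[0],key=cv2.contourArea)[:,0,:].astype(float)+0.0
def pose(c,cn,z,yaw0,zx=None,skip_cut=True):
    """fit long sides and ends of the outline at height z (zx for long sides); yaw0 deg = rough tray yaw. -> centre, yaw, size"""
    zx=z if zx is None else zx
    A=np.array([plane(c,u,v,z)[:2] for u,v in cn]);B=np.array([plane(c,u,v,zx)[:2] for u,v in cn])
    yaw=yaw0
    for _ in range(3):
        a=np.radians(yaw);M=np.array([[np.cos(a),np.sin(a)],[-np.sin(a),np.cos(a)]])
        P,Q=A@M.T,B@M.T;cy=(P[:,1].max()+P[:,1].min())/2;cx=(Q[:,0].max()+Q[:,0].min())/2
        d=[]
        for sg in(1,-1):
            w=Q[(abs(Q[:,1]-cy)<25)&(sg*(Q[:,0]-cx)>15)];f=np.polyfit(w[:,1]-cy,w[:,0],1);r=abs(np.polyval(f,w[:,1]-cy)-w[:,0])
            w=w[r<1.5];d.append(np.polyfit(w[:,1]-cy,w[:,0],1))
        yaw+=-np.degrees(np.arctan((d[0][0]+d[1][0])/2))
    e=[]
    for sg in(1,-1): # ends: part between ear (+-11) and corner, on the uncut +x side and on -x side inside the cut
        w=P[(sg*(P[:,1]-cy)>40)&((abs(P[:,0]-cx-18)<4)|((abs(P[:,0]-cx+18)<4)&(sg<0)))];e.append(np.median(w[:,1]))
    loc=np.array([(d[0][1]+d[1][1])/2,(e[0]+e[1])/2]);return (M.T@loc),yaw,(d[0][1]-d[1][1],e[0]-e[1])
dark=lambda H,S,V:V<75
darkor=lambda H,S,V:(V<75)|((H<25)&(S>140))
E
python3 - <<'E'
from m import *
c1=pickle.load(open("w1.pkl","rb"));c2=shot("wrist","w2");pickle.dump(c2,open("w2.pkl","wb"))
org=lambda H,S,V:(H<25)&(S>140)
X0=[471,300,18];obs=[]
for c in(c1,c2):
    cn=blob(c,darkor,proj(c,X0));M=cv2.moments(cv2.convexHull(blob(c,org,proj(c,X0)).astype(np.float32)));obs.append((c,M["m10"]/M["m00"],M["m01"]/M["m00"]))
    p,y,s=pose(c,cn,20,-15.4);print("pose",p.round(1),round(y,2),np.round(s,1),"cam",np.round(c["xyz"],0))
print(tri(obs))
# heights: +y end / corner in both
E
```

```text
clock: 2.55
position: [489.7, 376.7, 156.4]
ee_rot: [-0.608, 0.794, -0.0, -0.002]
contact_force: [-0.4, -1.4, -1.2]
gripper_width: 85.2
grasp_force: 0.0
pose [472.9 301.8] -15.5 [54.6 99.7] cam [451. 229. 317.]
pose [473.  302.4] -15.53 [54.9 97.7] cam [471. 305. 273.]
(array([487.52259767, 295.4325578 ,  17.3015164 ]), [np.float64(0.0587127731429508), np.float64(0.05871277314294009)])
```

```bash
python3 - <<'E'
from h import *
tool_delta([473,302.3,24],164.47)
E
```

```text
pos [489.4 375.3 157.8] yaw 164.91 j [ 0.92  0.45 -0.14 -0.   -0.98 -1.18] t 2.6 F [ 0.2 -0.6 -0.7]
shift m now-axes [ 0.0742 -0.0034  0.1341] target-axes [ 0.0747 -0.0037  0.1338] turn deg [ 0.1  -0.21  0.44]
```

```bash
python3 -m pendant '[[0.0375,-0.0018,0.03,0,0,0.4,0.085],[0.0375,-0.0018,0.03,0,0,0,0.085],[0,0,0.025,0,0,0,0.085],[0,0,0,0,0,0,0.085],[0,0,0,0,0,0,0.085]]'; python3 - <<'E'
from h import *
import time
P=[]
for _ in range(3):
    c=shot("wrist","w3");s=arm.read_state();P.append(s["position"])
print(np.array(P).round(2))
tool_delta([473,302.3,24],164.47)
E
```

```text
clock: 3.1
position: [474.1, 301.4, 76.5]
ee_rot: [-0.604, 0.797, -0.0, 0.001]
contact_force: [0.3, 1.2, 0.8]
gripper_width: 84.9
grasp_force: 0.0
[[474.44 302.17  77.14]
 [474.47 302.48  77.33]
 [474.33 302.48  77.23]]
pos [474.3 302.5  77.2] yaw 164.36 j [ 0.86  0.47 -0.37  0.   -0.73 -1.13] t 3.25 F [0.6 0.1 0.7]
shift m now-axes [0.0007 0.0013 0.0532] target-axes [0.0005 0.0012 0.0532] turn deg [-0.12  0.2  -0.11]
```

```bash
python3 -m pendant '[[0,0.001,0.02,0,0,0,0.085],[0,0,0.02,0,0,0,0.085],[0,0,0.008,0,0,0,0.085],[0,0,0.005,0,0,0,0.085],[0,0,0,0,0,0,0.085],[0,0,0,0,0,0,0.085]]'; python3 -m pendant '[[0,0,0,0,0,0,0.07],[0,0,0,0,0,0,0.06],[0,0,0,0,0,0,0.04],[0,0,0,0,0,0,0.04],[0,0,0,0,0,0,0.04],[0,0,0,0,0,0,0.04]]'
```

```text
clock: 3.85
position: [472.8, 301.9, 23.1]
ee_rot: [-0.604, 0.797, 0.0, 0.001]
contact_force: [-0.4, -0.3, 0.4]
gripper_width: 85.0
grasp_force: 0.0
clock: 4.45
position: [472.8, 301.8, 23.3]
ee_rot: [-0.604, 0.797, 0.0, 0.001]
contact_force: [-1.4, 0.2, 6.1]
gripper_width: 54.5
grasp_force: 65.4
```

```bash
python3 -m pendant '[[0,0,-0.005,0,0,0,0.04],[0,0,-0.015,0,0,0,0.04],[0,0,-0.03,0,0,0,0.04],[0,0,-0.04,0,0,0,0.04],[0,0,-0.04,0,0,0,0.04],[0,0,-0.015,0,0,0,0.04],[0,0,-0.005,0,0,0,0.04],[0,0,0,0,0,0,0.04]]'; python3 - <<'E'
from m import *
c=shot("wrist","w4");pickle.dump(c,open("w4.pkl","wb"))
tool_delta([486.8,-184.4+75,173],178)
E
```

```text
clock: 5.25
position: [471.9, 301.1, 172.2]
ee_rot: [-0.604, 0.797, 0.0, -0.0]
contact_force: [0.7, -0.0, -2.2]
gripper_width: 54.8
grasp_force: 64.7
pos [471.6 300.8 171.2] yaw 164.26 j [ 0.86  0.35 -0.27 -0.   -0.95 -1.13] t 5.3 F [ 0.  -0.3 -1.9]
shift m now-axes [ 0.3907 -0.1259 -0.0014] target-axes [ 0.4094 -0.0295 -0.0018] turn deg [  0.1   -0.09 -13.74]
```

View pics/w4.png

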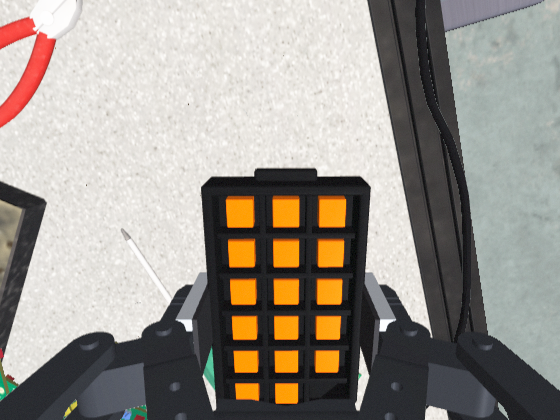

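The tray is held level and centred: long sides at columns 203 and 370, near end at row ~182. I'll carry it next to the module tray so the camera sits over the tray.

```bash
python3 -m pendant '[[0.015,-0.005,0,0,0,0,0.04],[0.03,-0.0097,0,0,0,0,0.04],[0.04,-0.0129,0,0,0,0,0.04],[0.04,-0.0129,0,0,0,0,0.04],[0.04,-0.0129,0,0,0,0,0.04],[0.04,-0.0129,0,0,0,0,0.04],[0.04,-0.0129,0,0,0,0,0.04],[0.04,-0.0129,0,0,0,0,0.04],[0.04,-0.0129,0,0,0,0,0.04],[0.04,-0.0129,0,0,0,0,0.04],[0.026,-0.008,0,0,0,0,0.04],[0,0,0,0,0,-4,0.04]]'; python3 -m pendant '[[0,0,0,0,0,-5,0.04],[0,0,0,0,0,-4.5,0.04],[0,0,0,0,0,0,0.04],[0,0,0,0,0,0,0.04],[0,0,0,0,0,0,0.04]]'
python3 - <<'E'
from m import *
c4=pickle.load(open("w4.pkl","rb"))
c=shot("wrist","w5");pickle.dump(c,open("w5.pkl","wb"))
cn=blob(c,lambda H,S,V:(V<75),proj(c,[487,-184,25]),130)
cap=blob(c,lambda H,S,V:(S<40)&(V>190),proj(c,[487,-184,25]),60);print(len(cap))
for z,zx in((25,21),):
    p,y,s=pose(c,cn,z,-2,zx);print("module",p.round(2),round(y,2),np.round(s,1),"cam",c["xyz"].round(0))
tool_delta([486.8,-184.4+75,173],180+y)
E
```

```text
clock: 6.5
position: [485.8, -112.5, 170.5]
ee_rot: [-0.63, 0.777, 0.001, -0.002]
contact_force: [0.1, 1.1, -0.7]
gripper_width: 54.7
grasp_force: 64.7
clock: 7.0
position: [487.1, -109.3, 171.8]
ee_rot: [-0.693, 0.721, 0.0, -0.0]
contact_force: [0.8, -0.7, -1.4]
gripper_width: 54.6
grasp_force: 64.6
156
module [ 489.85 -168.75] -3.98 [ 59.5 134.1] cam [ 485. -184.  288.]
pos [ 487.3 -109.2  171.9] yaw 177.74 j [ 0.11  0.26 -0.42 -0.   -0.9  -0.14] t 7.05 F [-0.1  0.3 -2.3]
shift m now-axes [ 0.0002  0.0005 -0.0011] target-axes [ 0.0002  0.0005 -0.0011] turn deg [ 0.05 -0.01  1.72]
```

View pics/w5.png

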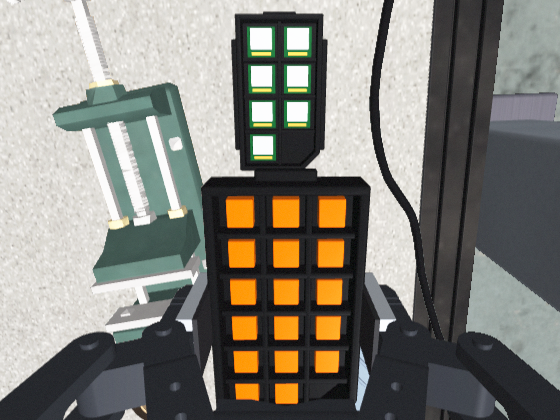

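The module tray is at px (235–323, 14–170) with its cut corner at (312,160). Its near ear almost touches the held tray in the image, so I'll back off 25 mm for a clean outline.

```bash
python3 -m pendant '[[-0.012,0,0,0,0,0,0.04],[-0.013,0,0,0,0,0,0.04],[0,0,0,0,0,0,0.04],[0,0,0,0,0,0,0.04],[0,0,0,0,0,0,0.04]]'
cat >> m.py <<'E'
def hand(c,s,rimz):
    """near-end outline of held tray rim in the tool frame: columns of the sides, row of the near rim, at tool height rimz"""
    r=R.from_quat(s["ee_rot"]);g=cv2.cvtColor(c["image"],cv2.COLOR_RGB2GRAY);return g,r
E
python3 - <<'E'
from m import *
c5=pickle.load(open("w5.pkl","rb"))
c=shot("wrist","w6");pickle.dump(c,open("w6.pkl","wb"))
S=proj(c,[487,-184,25]);print(S)
k=c["image"].copy();v0=int(proj(c,[487,-184+68,25])[1]);k[v0:]=200;c["image"]=k
cn=blob(c,lambda H,S,V:(V<75),S,130);print(v0,cn.min(0),cn.max(0))
# smooth outlier removal by hull of opened blob
p,y,s=pose(c,cn,25,-2,21);print("module",p.round(2),round(y,2),np.round(s,1),"cam",c["xyz"].round(0))
# height from caps: centroids of white caps in both views
def caps(c):
    hsv=cv2.cvtColor(c["image"],cv2.COLOR_RGB2HSV);m=((hsv[...,1]<30)&(hsv[...,2]>225)).astype(np.uint8)
    n,l,st,ce=cv2.connectedComponentsWithStats(m);S=proj(c,[487,-184,25])
    return np.array([ce[i] for i in range(1,n) if 200<st[i,4]<900 and abs(ce[i][0]-S[0])<45 and abs(ce[i][1]-S[1])<80])
a,b=caps(c5),caps(c);print(len(a),len(b))
if len(a)==len(b):
    a=a[np.lexsort((a[:,0]//25,a[:,1]//20))];b=b[np.lexsort((b[:,0]//25,b[:,1]//20))]
    for i in range(len(a)):
        x,e=tri([(c5,*a[i]),(c,*b[i])]);print(x.round(1),round(e[0],1))
tool_delta([p[0],p[1],173],180+y)
E
```

```text
clock: 7.55
position: [488.6, -83.9, 172.3]
ee_rot: [-0.694, 0.72, -0.0, -0.0]
contact_force: [0.5, -0.3, -1.1]
gripper_width: 54.8
grasp_force: 64.6
(np.float64(283.1464972533176), np.float64(60.71127362544948))
164 [231.   0.] [329. 137.]
module [nan nan] -2.36 [61.4  nan] cam [ 486. -159.  289.]
7 5
pos [488.6 -84.  172.3] yaw 177.8 j [ 0.16  0.25 -0.42  0.   -0.9  -0.2 ] t 7.6 F [ 0.2 -0.  -1.2]
shift m now-axes [nan nan nan] target-axes [nan nan nan] turn deg [-0.   -0.    0.16]
  return _methods._mean(a, axis=axis, dtype=dtype,
  ret = ret.dtype.type(ret / rcount)
```

```bash
python3 -m pendant '[[0.007,0,-0.02,0,0,0,0.04],[0.008,0,-0.025,0,0,0,0.04],[0,0,0,0,0,0,0.04],[0,0,0,0,0,0,0.04],[0,0,0,0,0,0,0.04]]'
python3 - <<'E'
from m import *
c5=pickle.load(open("w5.pkl","rb"))
c=shot("wrist","w7");pickle.dump(c,open("w7.pkl","wb"))
S=proj(c,[487,-184,25])
k=c["image"].copy();v0=int(proj(c,[487,-184+64,25])[1]);k[v0:]=200;c["image"]=k
cn=blob(c,lambda H,S,V:(V<75),S,130);print(S,v0,cn.min(0),cn.max(0))
p,y,s=pose(c,cn,25,-2,21);print("module",p.round(2),round(y,2),np.round(s,1),"cam",c["xyz"].round(0))
def caps(c):
    hsv=cv2.cvtColor(c["image"],cv2.COLOR_RGB2HSV);m=((hsv[...,1]<30)&(hsv[...,2]>225)).astype(np.uint8)
    n,l,st,ce=cv2.connectedComponentsWithStats(m);S=proj(c,[487,-184,25])
    a=np.array([ce[i] for i in range(1,n) if 200<st[i,4]<900 and abs(ce[i][0]-S[0])<45 and abs(ce[i][1]-S[1])<80])
    return a[np.lexsort((a[:,0],np.round(a[:,1]/12)))]
a,b=caps(c5),caps(c);print(len(a),len(b))
if len(a)==len(b):
    for i in range(len(a)):
        x,e=tri([(c5,*a[i]),(c,*b[i])]);print(x.round(1),round(e[0],1))
tool_delta([p[0],p[1],173],180+y)
E
```

```text
clock: 8.1
position: [487.2, -99.1, 216.3]
ee_rot: [-0.693, 0.721, 0.001, -0.001]
contact_force: [0.7, -0.4, -1.2]
gripper_width: 54.6
grasp_force: 64.8
(np.float64(281.91813323345445), np.float64(87.77155065974003)) 169 [239.  11.] [320. 150.]
module [ 488.89 -187.53] -2.13 [61.3 97.6] cam [ 485. -174.  333.]
7 7
[ 500.1 -226.4    4.8] 0.1
[ 474.4 -226.8   -4.6] 0.0
[ 501.  -202.     8.9] 0.1
[ 475.9 -200.8   12. ] 0.2
[ 501.5 -178.3   14.7] 0.1
[ 476.8 -177.3   11. ] 0.1
[ 502.7 -154.4    9.7] 0.1
pos [487.3 -99.1 216.2] yaw 177.77 j [ 0.13  0.2  -0.36 -0.   -1.01 -0.16] t 8.15 F [-0.1 -0.6 -1.2]
shift m now-axes [ 0.0883 -0.0052  0.0432] target-axes [ 0.0883 -0.0049  0.0432] turn deg [ 0.13  0.   -0.1 ]
```

```bash
python3 - <<'E'
from m import *
c1,c2,c4,c7=[pickle.load(open(f"w{i}.pkl","rb")) for i in(1,2,4,7)]
def grid(c,f,X0,w,h,z,lo,hi,yaw):
    hsv=cv2.cvtColor(c["image"],cv2.COLOR_RGB2HSV);H,S,V=[hsv[...,i].astype(int) for i in range(3)]
    n,l,st,ce=cv2.connectedComponentsWithStats(f(H,S,V).astype(np.uint8));s=proj(c,X0)
    q=np.array([plane(c,*ce[i],z)[:2] for i in range(1,n) if lo<st[i,4]<hi and abs(ce[i][0]-s[0])<w and abs(ce[i][1]-s[1])<h])
    a=np.radians(yaw);M=np.array([[np.cos(a),np.sin(a)],[-np.sin(a),np.cos(a)]]);L=q@M.T
    xs=L[:,0];ys=L[:,1];print(len(q),"spread",np.ptp(xs).round(1),np.ptp(ys).round(1),"ctr world",(M.T@[(xs.max()+xs.min())/2,(ys.max()+ys.min())/2]).round(2))
org=lambda H,S,V:(H<25)&(S>140);wh=lambda H,S,V:(S<30)&(V>225)
for c in(c1,c2):grid(c,org,[473,302,17],50,80,17.3,40,900,-15.5)
grid(c7,wh,[488.9,-187.5,20],45,80,18,150,900,-2.13)
# held tray: sides and near end in tool frame
for c,n in((c4,4),(c7,7)):
    g=cv2.GaussianBlur(cv2.cvtColor(c["image"],cv2.COLOR_RGB2GRAY),(3,3),0);o=[]
    for r in range(200,260,6):
        b=g[r]<75;o.append((r,int(np.argmax(g[r,150:]<75))+150,int(np.argmax(g[r,400:300:-1]<75)*-1+400)))
    e=[int(np.argmax(g[165:200,u]<75))+165 for u in(225,235,245,330,340,350)]
    print(n,o[0],o[4],o[-1],e)
E
```

```text
17 spread 32.4 76.1 ctr world [472.73 301.9 ]
17 spread 32.2 75.9 ctr world [472.89 302.54]
7 spread 24.7 69.4 ctr world [ 488.7  -189.12]
4 (200, 203, 368) (224, 204, 366) (254, 206, 365) [177, 177, 177, 177, 177, 177]
7 (200, 199, 400) (224, 204, 400) (254, 202, 365) [177, 177, 177, 177, 177, 177]
```

```bash
python3 - <<'E'
from m import *
c=pickle.load(open("w7.pkl","rb"))
hsv=cv2.cvtColor(c["image"],cv2.COLOR_RGB2HSV)
a=np.radians(-2.13);M=np.array([[np.cos(a),np.sin(a)],[-np.sin(a),np.cos(a)]])
ctr=M@[488.9,-187.5]
for X in(-18,18,-15,15,12.5): # scan along the tray y, local x=X, plane z=25 ; value profile
    ys=np.arange(-62,62,0.25);V=[]
    for y in ys:
        p=M.T@(ctr+[X,y]);u,v=proj(c,[*p,25]);V.append(cv2.getRectSubPix(hsv[...,2],(1,1),(u,v))[0,0])
    V=np.array(V,int);d=V<95;t=ys[1:][np.diff(d.astype(int))!=0];print(X,t)
E
```

```text
-18 [-49.   -42.   -24.   -19.5   -1.5    2.75  20.75  47.25]
18 [-49.25 -42.   -24.   -19.5   -1.75   2.75  20.75  25.25  43.    49.5 ]
-15 [-49.   -42.   -24.   -19.25  -1.5    2.75  20.75  49.5 ]
15 [-49.25 -42.   -24.25 -19.5   -1.75   2.75  20.75  25.25  43.25  49.5 ]
12.5 [-49.   -42.   -24.   -19.5   -1.75   2.75  20.75  25.25  43.25  49.5 ]
```

```bash
python3 - <<'E'
from m import *
c=pickle.load(open("w4.pkl","rb"))
T=R.from_euler("z",0)
s=arm.read_state()
# tool frame at w4: from camera rig calibrated at start (cam in tool fixed): use now's relation
c7=pickle.load(open("w7.pkl","rb"));r=R.from_quat(s["ee_rot"]).inv();C=r.apply(c7["xyz"]-s["position"]);Rc=r*R.from_quat(c7["rotation"])
print(C.round(2),Rc.as_matrix().round(3))
def tool(u,v,z):
    d=Rc.apply([(u-c["cx"])/c["fx"],(v-c["cy"])/c["fy"],1]);return C+d*(z-C[2])/d[2]
for v in(177,182,187):
    for z in(3,12,20,23):print(v,z,tool(235,v,z)[:2].round(1))
print([tool(u,224,3)[:2].round(1) for u in(204,366)])
g=cv2.cvtColor(c["image"],cv2.COLOR_RGB2GRAY)
print(g[165:205,235],g[165:205,345])
E
```

```text
[  74.98   -0.44 -116.7 ] [[-0.001 -0.956 -0.294]
 [ 1.    -0.    -0.001]
 [ 0.001 -0.294  0.956]]
177 3 [ 51.6 -16.8]
177 12 [ 49.9 -18.1]
177 20 [ 48.3 -19.2]
177 23 [ 47.7 -19.6]
182 3 [ 50.  -16.9]
182 12 [ 48.1 -18.1]
182 20 [ 46.4 -19.2]
182 23 [ 45.8 -19.7]
187 3 [ 48.3 -17. ]
187 12 [ 46.3 -18.2]
187 20 [ 44.5 -19.3]
187 23 [ 43.9 -19.7]
[array([ 35.7, -27.9]), array([35.7, 26.4])]
[239 238 235 233 236 236 235 235 240 240 236 156  45  20  19  20  19  21
  22  24  20  28  31  33  36  33  33  32  34  32  42  90 102 101 135 163
 169 171 170 170] [231 236 238 234 231 230 231 232 233 234 210 117  25  22  22  23  19  21
  22  21  25  31  33  37  41  40  45  48  46  43  34  35  44  59 159 171
 176 177 176 175]
```

```bash
python3 - <<'E'
from h import *
tool_delta([488.2,-188.4,75],177.87)
E
python3 -m pendant '[[0.022,-0.0012,0.02,0,0,-0.1,0.04],[0.044,-0.0024,0.03,0,0,0,0.04],[0.022,-0.0012,0.04,0,0,0,0.04],[0,0,0.03,0,0,0,0.04],[0,0,0.02,0,0,0,0.04],[0,0,0,0,0,0,0.04],[0,0,0,0,0,0,0.04],[0,0,0,0,0,0,0.04]]'; python3 - <<'E'
from h import *
shot("wrist","w8")
tool_delta([488.2,-188.4,49.5],177.87)
E
```

```text
pos [487.3 -99.1 216.2] yaw 177.77 j [ 0.13  0.2  -0.36 -0.   -1.01 -0.16] t 8.15 F [-0.1 -0.6 -1.2]
shift m now-axes [ 0.0892 -0.0047  0.1412] target-axes [ 0.0892 -0.0043  0.1412] turn deg [ 0.13  0.   -0.1 ]
clock: 8.95
position: [490.5, -184.4, 80.3]
ee_rot: [-0.694, 0.72, -0.001, 0.001]
contact_force: [-0.6, 0.3, -1.5]
gripper_width: 54.8
grasp_force: 64.6
pos [ 490.5 -184.4   80.5] yaw 177.93 j [-0.05  0.42 -0.46  0.   -0.69  0.01] t 9.0 F [ 0.1  0.4 -0.5]
shift m now-axes [0.0041 0.0022 0.031 ] target-axes [0.0041 0.0021 0.031 ] turn deg [-0.16 -0.01  0.06]
```

```bash
python3 -m pendant '[[0.004,0.002,0.01,-0.15,0,0,0.04],[0,0,0.01,0,0,0,0.04],[0,0,0.007,0,0,0,0.04],[0,0,0,0,0,0,0.04],[0,0,0,0,0,0,0.04],[0,0,0,0,0,0,0.04]]'; python3 - <<'E'
from h import *
tool_delta([488.2,-188.4,45.2],177.87)
E
```

```text
clock: 9.6
position: [487.5, -188.5, 52.3]
ee_rot: [-0.694, 0.72, 0.001, -0.001]
contact_force: [0.3, -0.0, -1.4]
gripper_width: 54.6
grasp_force: 64.6
pos [ 487.5 -188.5   52.3] yaw 177.9 j [-0.06  0.46 -0.48  0.   -0.63  0.02] t 9.6 F [ 0.3 -0.  -1.4]
shift m now-axes [-0.0001 -0.0007  0.0071] target-axes [-0.0001 -0.0007  0.0071] turn deg [ 0.13 -0.01  0.03]
```

```bash
python3 -m pendant '[[0,-0.0005,0.002,0,0,0,0.04],[0,0,0.001,0,0,0,0.04],[0,0,0.001,0,0,0,0.04],[0,0,0,0,0,0,0.04],[0,0,0,0,0,0,0.04]]'; python3 -m pendant '[[0,0,0.001,0,0,0,0.04],[0,0,0.001,0,0,0,0.04],[0,0,0,0,0,0,0.04]]'; python3 -m pendant '[[0,0,0.001,0,0,0,0.04],[0,0,0.0005,0,0,0,0.04],[0,0,0,0,0,0,0.04]]'
```

```text
clock: 10.1
position: [487.8, -188.5, 48.2]
ee_rot: [-0.694, 0.72, 0.001, -0.001]
contact_force: [0.4, -1.1, -0.8]
gripper_width: 54.9
grasp_force: 64.6
clock: 10.4
position: [487.9, -188.5, 46.3]
ee_rot: [-0.694, 0.72, 0.001, -0.001]
contact_force: [-0.1, 0.3, 0.9]
gripper_width: 55.0
grasp_force: 65.9
clock: 10.7
position: [488.3, -188.5, 45.3]
ee_rot: [-0.694, 0.72, 0.0, -0.001]
contact_force: [-0.9, 0.1, 5.3]
gripper_width: 54.6
grasp_force: 65.5
```

```bash
python3 -m pendant '[[0,0,0.0005,0,0,0,0.04],[0,0,0,0,0,0,0.06],[0,0,0,0,0,0,0.064],[0,0,0,0,0,0,0.068],[0,0,0,0,0,0,0.07],[0,0,-0.02,0,0,0,0.07],[0,0,-0.04,0,0,0,0.075],[0,0,-0.045,0,0,0,0.085],[-0.03,0,-0.02,0,0,0,0.085],[-0.04,0,0,0,0,0,0.085],[0,0,0,0,0,0,0.085],[0,0,0,0,0,0,0.085]]'; python3 - <<'E'
from m import *
c=shot("wrist","w9");pickle.dump(c,open("w9.pkl","wb"));s=shot("side");im=s["image"];u,v=map(int,proj(s,[489,-187,20]))
a=cv2.resize(im[v-35:v+35,u-40:u+40],(460,400),interpolation=cv2.INTER_CUBIC);u,v=map(int,proj(c,[489,-187,35]));v=max(v,90);b=cv2.resize(c["image"][v-90:v+110,u-85:u+85],(340,400))
cv2.imwrite("pics/z9.png",np.hstack([a,b])[:,:,::-1])
tool_delta([440.3,41.9,180])
E
```

```text
clock: 11.9
position: [490.5, -117.9, 169.2]
ee_rot: [-0.695, 0.719, 0.001, -0.001]
contact_force: [-0.3, -0.5, -0.5]
gripper_width: 84.7
grasp_force: 0.0
pos [ 490.4 -118.9  168.7] yaw 177.86 j [ 0.08  0.27 -0.41 -0.   -0.9  -0.12] t 12.0 F [-0.1 -0.3  0.1]
shift m now-axes [-0.1588  0.0561 -0.0111] target-axes [-0.1588  0.056  -0.0113] turn deg [ 0.21 -0.01  0.  ]
```

View pics/z9.png

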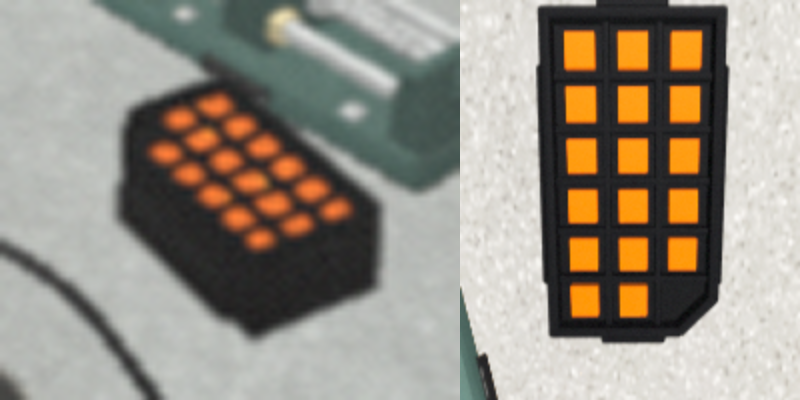

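The relay tray sits flush and square on the module tray: body down on the rim, cut corners aligned at crop (700,315). Next, the cover.

```bash
python3 -m pendant '[[-0.04,0.014,-0.003,0.2,0,0,0.085],[-0.04,0.014,-0.003,0,0,0,0.085],[-0.04,0.014,-0.003,0,0,0,0.085],[-0.039,0.014,-0.003,0,0,0,0.085],[0,0,0,0,0,-8.5,0.085],[0,0,0,0,0,-8.5,0.085],[0,0,0,0,0,-8.5,0.085],[0,0,0,0,0,-8.5,0.085],[0,0,0,0,0,-8.5,0.085],[0,0,0,0,0,-1.2,0.085],[0,0,0,0,0,0,0.085],[0,0,0,0,0,0,0.085]]' >/dev/null; python3 - <<'E'
from m import *
c=shot("wrist","w10");pickle.dump(c,open("w10.pkl","wb"))
tool_delta([390,98,165],221.6)
E
python3 -m pendant '[[-0.037,0,0.006,0,0,0,0.085],[-0.038,0,0.006,0,0,0,0.085],[0,0,0,0,0,0,0.085],[0,0,0,0,0,0,0.085],[0,0,0,0,0,0,0.085]]'
python3 - <<'E'
from m import *
c1=pickle.load(open("w10.pkl","rb"));c=shot("wrist","w11");pickle.dump(c,open("w11.pkl","wb"))
blue=lambda H,S,V:(H>95)&(H<125)&(S>30)
im=c["image"];u,v=map(int,proj(c,[440,42,10]));hsv=cv2.cvtColor(im,cv2.COLOR_RGB2HSV);print("hsv",hsv[v,u],hsv[v+12,u+12],hsv[v,u+100])
for cc in(c1,c):
    cn=blob(cc,blue,proj(cc,[440,42,10]));p,y,s=pose(cc,cn,11,41.6);print(p.round(2),round(y,2),np.round(s,1),cc["xyz"].round(0))
cv2.imwrite("pics/z11.png",c["image"][max(0,v-150):v+150,u-150:u+150][:,:,::-1])
c9=pickle.load(open("w9.pkl","rb"))
def grid(c,f,X0,w,h,z,lo,hi,yaw):
    hsv=cv2.cvtColor(c["image"],cv2.COLOR_RGB2HSV);H,S,V=[hsv[...,i].astype(int) for i in range(3)]
    n,l,st,ce=cv2.connectedComponentsWithStats(f(H,S,V).astype(np.uint8));s=proj(c,X0)
    q=np.array([plane(c,*ce[i],z)[:2] for i in range(1,n) if lo<st[i,4]<hi and abs(ce[i][0]-s[0])<w and abs(ce[i][1]-s[1])<h])
    a=np.radians(yaw);M=np.array([[np.cos(a),np.sin(a)],[-np.sin(a),np.cos(a)]]);L=q@M.T
    xs=L[:,0];ys=L[:,1];print(len(q),"spread",np.ptp(xs).round(1),np.ptp(ys).round(1),"ctr",(M.T@[(xs.max()+xs.min())/2,(ys.max()+ys.min())/2]).round(2))
    r=cv2.minAreaRect(q.astype(np.float32));print("rect",r)
grid(c9,lambda H,S,V:(H<25)&(S>140),[489,-187,39],70,110,39.3,60,1500,-2.13)
p=c9;print(c9["xyz"].round(1))
E
```

```text
pos [440.6  42.1 181. ] yaw -138.54 j [ 0.47  0.15 -0.53  0.   -0.89  0.26] t 13.25 F [ 0.6 -0.8  0.5]
shift m now-axes [-0.0754  0.0009  0.016 ] target-axes [-0.0754  0.0007  0.016 ] turn deg [-0.02 -0.03 -0.14]
clock: 13.75
position: [391.3, 98.5, 169.4]
ee_rot: [0.912, -0.41, 0.001, -0.0]
contact_force: [-0.0, -0.7, -0.7]
gripper_width: 85.1
grasp_force: 0.0
hsv [104  48 223] [105  47 222] [ 19   9 233]
[441.94  40.47] 41.12 [54.5 98.6] [491. -14. 298.]
[441.7   40.68] 41.3 [54.6 97.7] [441.  42. 286.]
17 spread 32.2 75.4 ctr [ 488.63 -187.4 ]
rect ((488.6580505371094, -187.43099975585938), (75.37725830078125, 32.03435134887695), 88.12841033935547)
[ 488.7 -192.8  285.8]
```

View pics/z11.png

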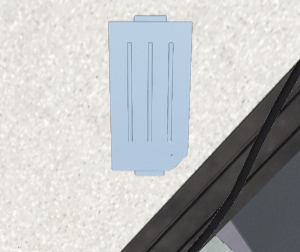

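The cover's cut corner is at crop (180,162), lower right, the same as the relay tray relative to the tool. Both views agree on the centre at z=11, so the height is confirmed. Next, grasp it.

```bash
python3 - <<'E'
from h import *
tool_delta([441.75,40.65,24.5],221.3)
E
python3 -m pendant '[[0.025,0,0.02,0,0,0,0.085],[0.04,0,0.03,0,0,0,0.085],[0.01,0,0.04,0,0,0,0.085],[0,0,0.02,0,0,0,0.085],[0,0,0,0,0,0,0.085],[0,0,0,0,0,0,0.085],[0,0,0,0,0,0,0.085]]'
python3 - <<'E'
from h import *
tool_delta([441.75,40.65,24.5],221.3)
E
```

```text
pos [391.4  98.3 169.4] yaw -138.49 j [ 0.65  0.1  -0.63  0.   -0.84  0.07] t 13.8 F [ 0.8 -0.1  0.5]
shift m now-axes [0.0764 0.0007 0.1449] target-axes [0.0765 0.0003 0.1449] turn deg [-0.07 -0.05  0.21]
clock: 14.5
position: [441.8, 42.8, 60.5]
ee_rot: [0.912, -0.41, 0.001, -0.001]
contact_force: [-1.4, 0.1, -0.1]
gripper_width: 85.0
grasp_force: 0.0
pos [441.8  42.8  60.5] yaw -138.41 j [ 0.47  0.35 -0.67  0.   -0.55  0.26] t 14.5 F [-1.4  0.1 -0.1]
shift m now-axes [0.0015 0.0016 0.0359] target-axes [0.0016 0.0014 0.036 ] turn deg [-0.2  -0.09  0.29]
```

```bash
python3 -m pendant '[[0.0015,0.0015,0.016,-0.2,-0.1,0.3,0.085],[0,0,0.015,0,0,0,0.085],[0,0,0.005,0,0,0,0.085],[0,0,0,0,0,0,0.085],[0,0,0,0,0,0,0.085]]'; python3 -m pendant '[[0,0,0,0,0,0,0.07],[0,0,0,0,0,0,0.06],[0,0,0,0,0,0,0.04],[0,0,0,0,0,0,0.04],[0,0,0,0,0,0,0.04],[0,0,0,0,0,0,0.04]]'
```

```text
clock: 15.0
position: [441.1, 40.7, 24.1]
ee_rot: [0.911, -0.412, -0.0, 0.0]
contact_force: [0.5, -0.1, 0.0]
gripper_width: 84.7
grasp_force: 0.0
clock: 15.6
position: [440.9, 40.5, 24.2]
ee_rot: [0.911, -0.412, -0.001, 0.001]
contact_force: [-2.1, 0.7, 7.8]
gripper_width: 54.5
grasp_force: 62.5
```

```bash
python3 -m pendant '[[0,0,-0.005,0,0,0,0.04],[0,0,-0.015,0,0,0,0.04],[0,0,-0.03,0,0,0,0.04],[0,0,-0.04,0,0,0,0.04],[0,0,-0.04,0,0,0,0.04],[0,0,-0.015,0,0,0,0.04],[0,0,-0.005,0,0,0,0.04],[0,0,0,0,0,0,0.04],[0,0,0,0,0,0,0.04]]'; python3 - <<'E'
from m import *
c=shot("wrist","w12");pickle.dump(c,open("w12.pkl","wb"))
s=arm.read_state();r=R.from_quat(s["ee_rot"]).inv();C=r.apply(c["xyz"]-s["position"]);Rc=r*R.from_quat(c["rotation"])
def tool(u,v,z):
    d=Rc.apply([(u-c["cx"])/c["fx"],(v-c["cy"])/c["fy"],1]);return C+d*(z-C[2])/d[2]
hsv=cv2.cvtColor(c["image"],cv2.COLOR_RGB2HSV);b=((hsv[...,1]>30)&(hsv[...,0]>95)&(hsv[...,0]<125)).astype(int)
print(C.round(2))
for r_ in(215,230,245,260):
    w=np.flatnonzero(b[r_,150:430])+150;print(r_,w[0],w[-1],tool(w[0]-.5,r_,24.2-11)[:2].round(1),tool(w[-1]+.5,r_,24.2-11)[:2].round(1))
for u in(235,245,325,340):
    print(u,hsv[165:205,u,2])
tool_delta([488.6,-187.4+75,200],177.87)
E
```

```text
clock: 16.5
position: [440.0, 40.1, 171.9]
ee_rot: [0.911, -0.413, -0.002, 0.002]
contact_force: [-0.1, 0.0, -1.2]
gripper_width: 54.1
grasp_force: 63.7
[  75.32   -0.41 -116.82]
215 210 426 [ 36.1 -28. ] [36.1 50.3]
230 211 409 [ 30.4 -27.9] [30.4 44.8]
245 212 428 [ 24.5 -27.9] [24.5 52.4]
260 213 427 [ 18.5 -27.9] [18.5 52.6]
235 [207 205 206 209 206 208 214 170 104  76  76 101 142 182 193 192 193 194
 194 192 191 192 193 193 192 193 192 195 193 192 193 193 193 193 192 194
 194 192 191 192]
245 [209 203 195 197 199 193 202 167 104  77  77 101 141 183 195 194 192 193
 191 193 192 193 195 194 192 191 191 192 194 192 192 194 194 192 192 194
 193 192 192 192]
325 [207 198 185 191 204 205 201 158  99  75  80 104 143 180 193 191 192 191
 193 193 189 191 191 190 191 193 191 191 192 193 191 191 191 191 192 194
 189 191 193 189]
340 [200 203 205 203 203 209 210 165  99  76  77 102 142 182 190 191 191 192
 191 191 192 190 191 191 192 191 190 192 193 195 193 190 194 193 192 190
 192 193 193 191]
pos [440.   40.1 171.7] yaw -138.73 j [ 0.46  0.16 -0.54 -0.   -0.87  0.26] t 16.55 F [-0.4  0.4  0.3]
shift m now-axes [ 0.1466  0.0642 -0.0282] target-axes [ 0.1506 -0.0543 -0.0283] turn deg [ 0.38 -0.   43.4 ]
```

View pics/w12.png

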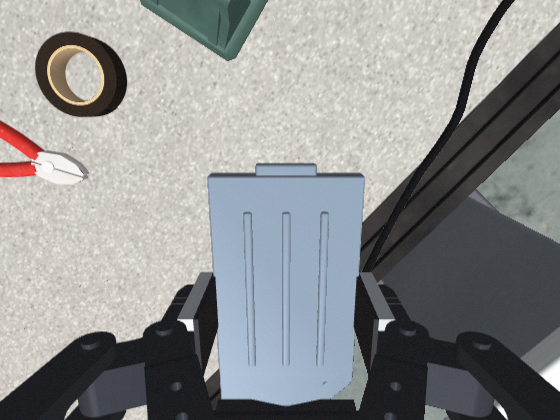

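The cover is held level, top edge at row ~177 and sides at 210 and 363. I'll carry it over the stack.

```bash
python3 - <<'E'
from h import *
tool_delta([488.35,-187.85,165],178)
E
```

```text
pos [440.   40.1 171.7] yaw -138.73 j [ 0.46  0.16 -0.54 -0.   -0.87  0.26] t 16.55 F [-0.4  0.4  0.3]
shift m now-axes [0.2033 0.1139 0.0069] target-axes [ 0.2261 -0.0563  0.0067] turn deg [ 0.38 -0.   43.27]
```

```bash
python3 -m pendant '[[0.015,0.0084,0,0.38,0,0,0.04],[0.03,0.0168,0,0,0,0,0.04],[0.04,0.0224,0,0,0,0,0.04],[0.04,0.0224,0,0,0,0,0.04],[0.04,0.0224,0,0,0,0,0.04],[0.03,0.0168,0,0,0,0,0.04],[0.008,0.0047,0.007,0,0,3.3,0.04],[0,0,0,0,0,8,0.04],[0,0,0,0,0,8,0.04],[0,0,0,0,0,8,0.04],[0,0,0,0,0,8,0.04],[0,0,0,0,0,8,0.04]]'; python3 -m pendant '[[0,0,0.03,0,0,0,0.04],[0,0,0.035,0,0,0,0.04],[0,0,0.01,0,0,0,0.04],[0,0,0,0,0,0,0.04],[0,0,0,0,0,0,0.04],[0,0,0,0,0,0,0.04]]';python3 - <<'E'
from h import *
tool_delta([488.35,-187.85,70],178)
E
```

```text
clock: 17.75
position: [488.5, -187.2, 163.7]
ee_rot: [-0.692, 0.721, 0.002, 0.001]
contact_force: [0.6, -1.0, -1.0]
gripper_width: 54.4
grasp_force: 63.7
clock: 18.35
position: [490.6, -187.1, 91.9]
ee_rot: [-0.695, 0.719, -0.001, 0.003]
contact_force: [0.9, -0.4, 0.4]
gripper_width: 53.7
grasp_force: 63.6
pos [ 490.6 -187.1   91.9] yaw 178.01 j [-0.06  0.4  -0.45 -0.   -0.72  0.03] t 18.35 F [ 0.9 -0.4  0.4]
shift m now-axes [0.0009 0.0023 0.0219] target-axes [0.0008 0.0022 0.0219] turn deg [-0.27  0.17  0.01]
```

```bash
python3 -m pendant '[[0.001,0.002,0.01,-0.25,0.15,0,0.04],[0,0,0.009,0,0,0,0.04],[0,0,0.003,0,0,0,0.04],[0,0,0,0,0,0,0.04],[0,0,0,0,0,0,0.04],[0,0,0,0,0,0,0.04]]';python3 - <<'E'
from h import *
tool_delta([488.35,-187.85,63.2],178)
E
```

```text
clock: 18.95
position: [487.7, -187.9, 68.8]
ee_rot: [-0.695, 0.719, 0.001, -0.0]
contact_force: [-0.3, 0.3, -0.7]
gripper_width: 53.9
grasp_force: 63.7
pos [ 487.7 -187.9   68.8] yaw 177.99 j [-0.06  0.43 -0.47 -0.   -0.67  0.02] t 18.95 F [-0.3  0.3 -0.7]
shift m now-axes [-0.     -0.0007  0.0056] target-axes [-0.0001 -0.0007  0.0056] turn deg [ 0.1   0.04 -0.01]
```

```bash
python3 -m pendant '[[0,-0.0006,0.001,0.1,0,0,0.04],[0,0,0.001,0,0,0,0.04],[0,0,0.001,0,0,0,0.04],[0,0,0,0,0,0,0.04],[0,0,0,0,0,0,0.04]]'; python3 -m pendant '[[0,0,0.001,0,0,0,0.04],[0,0,0.0005,0,0,0,0.04],[0,0,0,0,0,0,0.04]]'; python3 -m pendant '[[0,0,0.0005,0,0,0,0.04],[0,0,0.0005,0,0,0,0.04],[0,0,0,0,0,0,0.04]]'
```

```text
clock: 19.45
position: [488.0, -187.9, 65.5]
ee_rot: [-0.695, 0.719, 0.001, 0.0]
contact_force: [0.1, 0.6, -1.1]
gripper_width: 54.2
grasp_force: 63.7
clock: 19.75
position: [487.9, -187.9, 64.0]
ee_rot: [-0.695, 0.719, 0.001, -0.0]
contact_force: [0.5, 0.4, -0.2]
gripper_width: 54.0
grasp_force: 63.7
clock: 20.05
position: [488.1, -187.9, 63.4]
ee_rot: [-0.695, 0.719, 0.0, 0.0]
contact_force: [-0.5, 1.1, 1.9]
gripper_width: 54.3
grasp_force: 65.4
```

```bash
python3 -m pendant '[[0,0,0.0005,0,0,0,0.04],[0,0,0.0005,0,0,0,0.04],[0,0,0,0,0,0,0.04]]'; python3 -m pendant '[[0,0,0,0,0,0,0.06],[0,0,0,0,0,0,0.064],[0,0,0,0,0,0,0.068],[0,0,0,0,0,0,0.07],[0,0,-0.02,0,0,0,0.07],[0,0,-0.04,0,0,0,0.075],[0,0,-0.045,0,0,0,0.085],[-0.03,0,-0.01,0,0,0,0.085],[-0.04,0,0,0,0,0,0.085],[0,0,0,0,0,0,0.085],[0,0,0,0,0,0,0.085]]'; python3 - <<'E'
from m import *
c=shot("wrist","w13");pickle.dump(c,open("w13.pkl","wb"));s=shot("side");im=s["image"];u,v=map(int,proj(s,[489,-187,20]))
a=cv2.resize(im[v-35:v+35,u-40:u+40],(460,400),interpolation=cv2.INTER_CUBIC);u,v=map(int,proj(c,[489,-187,45]));v=max(v,100);b=cv2.resize(c["image"][v-100:v+120,u-95:u+92],(340,400))
cv2.imwrite("pics/z13.png",np.hstack([a,b])[:,:,::-1])
cn=blob(c,lambda H,S,V:(H>95)&(H<125)&(S>30),proj(c,[489,-187,50]));print(pose(c,cn,50,-2.0),c["xyz"])
cn=blob(c,lambda H,S,V:(V<75)|(H>95)&(H<125)&(S>30),proj(c,[489,-187,50]),110);print(cn.min(0),cn.max(0),pose(c,cn,21,-2.0))
tool_delta([488.6,-187.6,150],178)
E
```

```text
clock: 20.35
position: [488.1, -187.9, 63.3]
ee_rot: [-0.695, 0.719, 0.0, 0.0]
contact_force: [-2.4, 1.5, 9.7]
gripper_width: 54.3
grasp_force: 66.9
clock: 21.45
position: [490.5, -117.3, 177.1]
ee_rot: [-0.695, 0.719, 0.001, 0.0]
contact_force: [0.6, -0.2, -0.1]
gripper_width: 85.1
grasp_force: 0.0
(array([ 488.8129483 , -187.77683478]), np.float64(-2.1899129963612407), (np.float64(54.914085299086196), np.float64(98.50058043526083))) [ 488.61526244 -192.36675702  293.6720483 ]
[239.  14.] [332. 191.] (array([ 488.86177986, -187.1897041 ]), np.float64(-2.2636677902958384), (np.float64(61.502504920158515), np.float64(110.16177371055707)))
pos [ 490.4 -118.4  176.8] yaw 177.97 j [ 0.09  0.26 -0.4  -0.   -0.92 -0.12] t 21.55 F [-0.8  0.  -0.8]
shift m now-axes [ 0.0693 -0.0007  0.0267] target-axes [ 0.0692 -0.0006  0.0268] turn deg [ 0.08  0.04 -0.03]
```

View pics/z13.png

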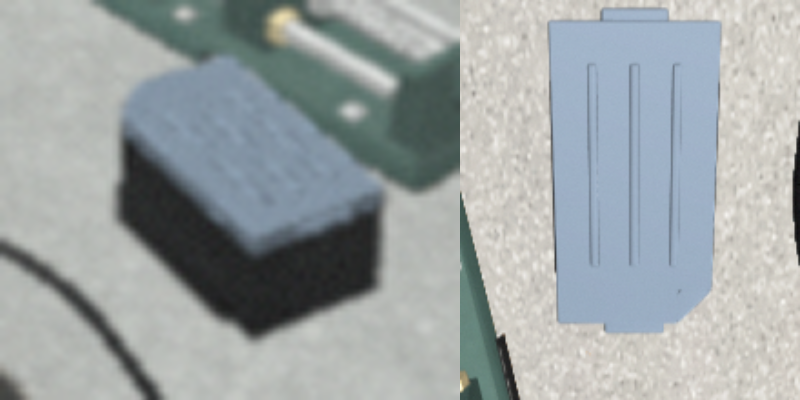

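The cover is nested flush with its cut corner aligned at crop (700,305). Before descending I'll check how close the vice is beside the finger path.

```bash
python3 - <<'E'
from m import *
for f in("w5","w7","w13"):
    c=pickle.load(open(f+".pkl","rb"));hsv=cv2.cvtColor(c["image"],cv2.COLOR_RGB2HSV)
    g=((hsv[...,0]>60)&(hsv[...,0]<95)&(hsv[...,1]>60)).astype(np.uint8);g[:,235:]=0;g=cv2.morphologyEx(g,cv2.MORPH_OPEN,np.ones((3,3)))
    for r in range(20,220,25):
        w=np.flatnonzero(g[r]); 
        if len(w):print(f,r,w[-1],"z0",plane(c,w[-1],r,0)[:2].round(0),"z15",plane(c,w[-1],r,15)[:2].round(0),"z70",plane(c,w[-1],r,70)[:2].round(0))
E
```

```text
w5 95 174 z0 [ 566. -192.] z15 [ 561. -191.] z70 [ 546. -190.]
w5 120 184 z0 [ 561. -174.] z15 [ 557. -174.] z70 [ 542. -176.]
w5 145 191 z0 [ 557. -155.] z15 [ 554. -157.] z70 [ 540. -162.]
w5 195 200 z0 [ 555. -116.] z15 [ 551. -120.] z70 [ 538. -133.]
w7 95 184 z0 [ 570. -182.] z15 [ 566. -182.] z70 [ 552. -181.]
w7 120 200 z0 [ 558. -161.] z15 [ 555. -162.] z70 [ 543. -164.]
w7 145 206 z0 [ 555. -140.] z15 [ 552. -142.] z70 [ 541. -147.]
w7 195 195 z0 [570. -96.] z15 [566. -99.] z70 [ 552. -112.]
w13 95 179 z0 [ 567. -199.] z15 [ 563. -199.] z70 [ 549. -198.]
w13 120 191 z0 [ 561. -181.] z15 [ 557. -182.] z70 [ 543. -184.]
w13 145 195 z0 [ 559. -162.] z15 [ 556. -164.] z70 [ 543. -169.]
w13 170 203 z0 [ 555. -143.] z15 [ 552. -145.] z70 [ 539. -154.]
w13 195 208 z0 [ 553. -122.] z15 [ 550. -126.] z70 [ 538. -139.]
```

```bash
python3 -m pendant '[[0.023,0,0.01,0.08,0,0,0.076],[0.035,-0.001,0.015,0,0,0,0.076],[0.012,0,0.025,0,0,0,0.076],[0,0,0.03,0,0,0,0.076],[0,0,0,0,0,0,0.076],[0,0,0,0,0,0,0.076],[0,0,0,0,0,0,0.076]]'; python3 - <<'E'
from h import *
tool_delta([488.3,-188,22.5],177.87)
E
```

```text
clock: 22.25
position: [490.2, -188.3, 98.4]
ee_rot: [-0.695, 0.719, -0.001, 0.001]
contact_force: [0.3, 0.1, -0.1]
gripper_width: 75.8
grasp_force: 0.0
pos [ 490.2 -188.3   98.4] yaw 178.0 j [-0.06  0.39 -0.44 -0.   -0.74  0.02] t 22.25 F [ 0.3  0.1 -0.1]
shift m now-axes [-0.0002  0.0021  0.0759] target-axes [-0.0002  0.0019  0.0759] turn deg [-0.18  0.02  0.13]
```

```bash
python3 -m pendant '[[0,0.002,0.015,-0.18,0,0.1,0.076],[0,0,0.015,0,0,0,0.076],[0,0,0.015,0,0,0,0.076],[0,0,0,0,0,0,0.076],[0,0,0,0,0,0,0.076],[0,0,0,0,0,0,0.076]]'; python3 - <<'E'
from h import *
tool_delta([488.3,-188,22.5],177.87)
E
```

```text
clock: 22.85
position: [488.1, -187.8, 53.5]
ee_rot: [-0.694, 0.72, -0.0, 0.0]
contact_force: [0.6, -0.1, 0.5]
gripper_width: 76.0
grasp_force: 0.0
pos [ 488.1 -187.8   53.5] yaw 177.92 j [-0.06  0.46 -0.48 -0.   -0.63  0.02] t 22.85 F [ 0.6 -0.1  0.5]
shift m now-axes [ 0.0002 -0.0001  0.031 ] target-axes [ 0.0002 -0.0002  0.031 ] turn deg [-0.03  0.03  0.05]
```

```bash
python3 -m pendant '[[0,0,0.01,0,0,0,0.076],[0,0,0.01,0,0,0,0.076],[0,0,0.006,0,0,0,0.076],[0,0,0.003,0,0,0,0.076],[0,0,0.0015,0,0,0,0.076],[0,0,0,0,0,0,0.076],[0,0,0,0,0,0,0.076]]'; python3 - <<'E'
from h import *
tool_delta([488.3,-188,22.5],177.87)
E
```

```text
clock: 23.55
position: [487.2, -187.8, 21.7]
ee_rot: [-0.694, 0.72, 0.001, -0.0]
contact_force: [0.4, 0.0, 0.5]
gripper_width: 75.6
grasp_force: 0.0
pos [ 487.2 -187.8   21.7] yaw 177.89 j [-0.06  0.51 -0.51 -0.   -0.56  0.02] t 23.55 F [0.4 0.  0.5]
shift m now-axes [ 0.0001 -0.0011 -0.0008] target-axes [ 0.0001 -0.0011 -0.0008] turn deg [0.12 0.04 0.02]
```

```bash
python3 -m pendant '[[0,-0.001,-0.0008,0.12,0,0,0.076],[0,0,0,0,0,0,0.07],[0,0,0,0,0,0,0.064],[0,0,0,0,0,0,0.05],[0,0,0,0,0,0,0.04],[0,0,0,0,0,0,0.04],[0,0,0,0,0,0,0.04],[0,0,0,0,0,0,0.04]]'
```

```text
clock: 24.35
position: [488.2, -187.8, 23.0]
ee_rot: [-0.694, 0.72, 0.0, 0.0]
contact_force: [-0.5, 0.4, 4.9]
gripper_width: 61.3
grasp_force: 66.8
```

```bash
python3 -m pendant '[[0,0,-0.003,0,0,0,0.04],[0,0,-0.007,0,0,0,0.04],[0,0,-0.01,0,0,0,0.04],[0,0,0,0,0,0,0.04],[0,0,0,0,0,0,0.04],[0,0,0,0,0,0,0.04]]'; python3 - <<'E'
from h import *
tool_delta([488,-188,45],177.87)
E
```

```text
clock: 24.95
position: [487.7, -187.8, 42.2]
ee_rot: [-0.694, 0.72, 0.001, 0.0]
contact_force: [-1.2, 0.1, -3.2]
gripper_width: 61.3
grasp_force: 65.9
pos [ 487.7 -187.8   42.2] yaw 177.87 j [-0.06  0.48 -0.49 -0.   -0.6   0.02] t 24.95 F [-1.2  0.1 -3.2]
shift m now-axes [ 0.0002 -0.0003 -0.0028] target-axes [ 0.0002 -0.0003 -0.0028] turn deg [0.04 0.05 0.  ]
```

The load reads about 3 N, which is the whole 0.29 kg pile. Lifting on.

```bash
python3 -m pendant '[[0,0,-0.005,0,0,0,0.04],[0,0,-0.01,0,0,0,0.04],[0,0,-0.02,0,0,0,0.04],[0,0,-0.025,0,0,0,0.04],[0,0,-0.025,0,0,0,0.04],[0,0,-0.02,0,0,0,0.04],[0,0,-0.01,0,0,0,0.04],[0,0,-0.005,0,0,0,0.04],[0,0,0,0,0,0,0.04],[0,0,0,0,0,0,0.04],[0,0,0,0,0,0,0.04]]'; python3 - <<'E'
from h import *
tool_delta([488,-188,163],177.87)
c=shot("wrist");s=shot("side");im=s["image"];u,v=map(int,proj(s,[488,-188,160]))
a=cv2.resize(im[v-50:v+50,u-55:u+55],(440,400),interpolation=cv2.INTER_CUBIC);b=cv2.resize(c["image"][120:420,150:420],(360,400))
cv2.imwrite("pics/z14.png",np.hstack([a,b])[:,:,::-1])
E
```

```text
clock: 26.05
position: [487.4, -187.8, 161.2]
ee_rot: [-0.694, 0.72, 0.001, -0.001]
contact_force: [-0.4, 0.3, -3.7]
gripper_width: 61.9
grasp_force: 66.3
pos [ 487.4 -187.8  161.2] yaw 177.88 j [-0.06  0.31 -0.37 -0.   -0.89  0.02] t 26.05 F [-0.4  0.3 -3.7]
shift m now-axes [ 0.0001 -0.0006 -0.0018] target-axes [ 0.0001 -0.0006 -0.0018] turn deg [0.16 0.06 0.01]
```

View pics/z14.png

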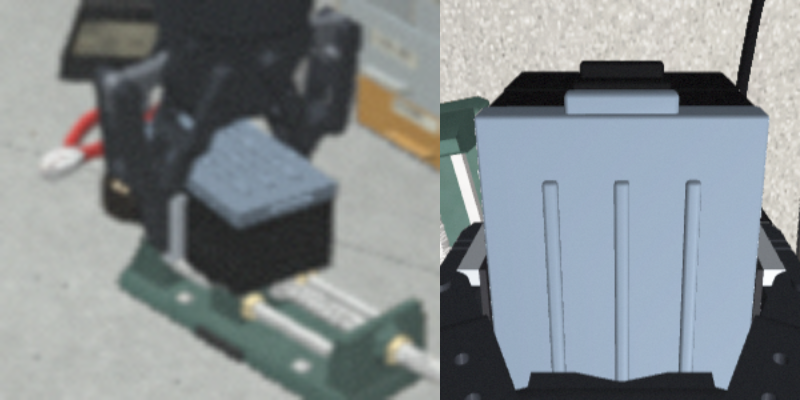

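The whole pile hangs from its bottom tray, nested and level, with its underside about 138 mm up. I'll let it settle and hand in.

```bash
python3 -m pendant '[[0,0,0,0,0,0,0.04],[0,0,0,0,0,0,0.04],[0,0,0,0,0,0,0.04],[0,0,0,0,0,0,0.04],[0,0,0,0,0,0,0.04]]' && python3 -c "
from bench import arm
print(arm.job_done())"
```

```text
clock: 26.65
position: [488.0, -187.9, 162.4]
ee_rot: [-0.694, 0.72, 0.0, 0.0]
contact_force: [0.9, 0.9, -3.7]
gripper_width: 62.0
grasp_force: 66.3
the job is handed in; nothing more can be done
None
```

The pile is nested (module tray, relay tray, cover, cut corners aligned) and held level and still by its bottom tray, with its underside about 14 cm above the bench; I handed the job in at 26.7 s, and no verdict was returned.

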